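# Hold the pastry crimper on its gap mark

## Task

Pick up the sprung pastry crimper (the tweezers with a guide pin through its arms), hold it level in the clear about 10 cm above the middle of the marble slab, and squeeze it until the dark groove in the pin comes level with the outside of the arm the pin slides through, which sets the jaws 14 mm apart. Finish holding it there, gap steady, so that I can slip a keeper ring over the jaws; do not let go or put it down, never let the jaws close up on each other, and leave everything else on the bench and slab where it is.

Things in the scene. Friction and masses are not known exactly. Their poses are not given: they have to be found in the camera images.
- crimper: Pastry crimper: sprung steel tweezers lying on edge, 150 mm long, strip 16 mm high, 85 g, U bend at its -x end, jaws at its +x end; the only tool with a guide pin through it. Origin: on its underside midway between the two thumb plates, nearly its centre of mass; x to the jaws, y across the arms, z up. The arms hinge at the U bend, 75 mm behind the origin, and swing alike.
- grip (a point): Midway between the thumb plates, 8 mm above the crimper's underside; squeeze here along the crimper's y. Plates: 25 mm long, 16 mm high, outer faces convex (29 mm radius). Over the plates: 48.7 mm free, 33.8 mm on the mark (jaws 14 mm apart). Spring: about 3 N when the plates start to move, 8 N on the mark; it opens again by itself.
- pin_groove (a point): Centre of the dark groove, 3 mm wide, round the guide pin. The pin is 4 mm thick, 35 mm ahead of the grip, 8 mm above the underside, fixed in the -y arm and sliding out through the +y arm: 5 mm proud when free, 28 mm on the mark. Free, the groove lies between the arms; on the mark it is level with the +y arm's outer face.
- crimper_left (a joint): Angle (rad) by which the crimper's +y arm is squeezed in from free; the -y arm swings equally. 0 is free, 0.0968 is on the mark (groove centre level with the arm's outer face), 0.144 nearly shut. Jaw gap = 270 mm x sin(0.1487 - angle); 10 mm less gap is 5.7 mm less over the thumb plates.
- jaw_left (a point): Point of the +y jaw's teeth, half way up (60 mm ahead of the crimper's origin, 8 mm above its underside). The jaw gap is the distance between jaw_left and jaw_right.
- jaw_right (a point): Point of the -y jaw's teeth, likewise.
- slab: Marble pastry slab lying on the bench, fixed, 300 mm (its x) by 360 mm (its y), 18 mm thick. Origin: centre of its underside, z up.
- ring_dish: Bystander: small white dish of grey keeper rings near one corner of the slab, 84 mm across, 16 mm high. Origin under its centre.
- tart_tin: Bystander: fluted steel tart tin near another corner of the slab, 110 mm across, 26 mm high. Origin under its centre.
- bread_tongs: Bystander: larger plain steel bread tongs without a pin, 240 mm long along x, about 60 mm wide, 34 mm high, lying beside the crimper. Origin on the underside near mid-length.
- brush: Bystander: pastry brush, 200 mm long along x. Origin under its middle.
- shaker: Bystander: steel flour shaker, 68 mm across, 105 mm high, standing. Origin under its centre.
- bowl: Bystander: white bowl, 100 mm across, 45 mm high. Origin under its centre.
- cutter: Bystander: plain ring-shaped steel pastry cutter near a third corner of the slab, 62 mm across, 40 mm high. Origin under its centre.
Things that resemble listed ones, but are neither listed nor needed, are in the scene too. What is shaped like the crimper but blue or red is not meant.

How it is judged (in metres and radians):
At the end, for the whole second after the job is handed in: Held by the fingers alone, the crimper is at rest, level within 17 degrees, 50 to 170 mm above the slab's top, its origin within 90 mm of the slab's centre, jaws 14 mm apart within 2.5 mm and steady for the last second; every bystander within 30 mm of its start (distance between jaw_left and jaw_right between 0.0115 and 0.0165 m and horizontal distance between crimper and slab below 0.09 m and z of crimper in the frame of slab between 0.068 and 0.188 m and angle between crimper's own z axis and vertical below 0.3 rad and contact force between the fingers and crimper above 1 N and contact force between crimper and slab below 0.05 N and linear speed of crimper below 0.02 m/s and velocity of joint crimper_left between -0.05 and 0.05 rad/s and distance of each of ring_dish, tart_tin, bread_tongs, brush, shaker, bowl, cutter from where it was at the start of the episode below 0.03 m); the arm keeps its last pose, push and grip.
It fails at once if the jaws were squeezed shut (gap under 4 mm) (distance between jaw_left and jaw_right below 0.004 m).
It fails at once if something else on the bench or slab was moved (over 30 mm) (distance of any of ring_dish, tart_tin, bread_tongs, brush, shaker, bowl, cutter from where it was at the start of the episode above 0.03 m).
It also fails if it takes over 48 s, if anything falls off the work surface, if the arm or the gripper's body presses on something with over 40 N, if the wrist force passes 120 N, or if a joint passes its speed limit or range.

## Robot

A 7-joint arm with a two-finger parallel gripper is mounted at the origin on the work surface. World frame = base frame: x ahead of the robot, y to its left, z up, the work surface at z = 0. Lengths are in m, angles in degrees, forces in N, time in s.
With the tool pointing down it reaches from about 0.425 to 0.875 m from the base axis. Payload 4.7 kg.
Tool frame: the origin (TCP) lies at the very end of the fingers, on their centre line; the grasp point (between the pads) lies 19 mm behind it (env.grasp_offset is the distance from the TCP to the grasp point, in m); z points along the fingers, y is the line along which they close (so a half turn about z gives the same grasp; the last joint's range is limited). The gripper opens to 87 mm and grips with 3 to 60 N. Pads are 19 mm wide; open, the fingers measure 117 mm over their backs; the gripper's body (75 mm by 190 mm) begins 51 mm behind the grasp point.
Start: joints at [-63.593, 18.392, -4.016, 83.108, 1.295, 78.541, -3.26], TCP at [0.281, 0.586, 0.223] pointing down, gripper open.
Joint ranges: [-163.93, 163.93], [-17.29, 119.83], [-79.2, 71.16], [3.27, 140.29], [-89.18, 269.18], [5.43, 117.66], [-154.24, 154.24]. Speed limits (degrees/s): [147.25, 147.25, 180, 180, 180, 180, 180].

## Interface

Orientations are given as [roll, pitch, yaw] about the fixed x, y, z axes, in that order (R = Rz(yaw) Ry(pitch) Rx(roll)).
In Python, from cell import env gives the robot as it stands. The module is installed in compiled form; this text tells all that it offers.
- The arm moves only by the tool drive_tool, never from a script. Its argument "moves" is one flat list of numbers, 5 for each row, row after row: the shift along the tool's x, y, z in units of 40 mm (1.0 is 40 mm), then the turn about the tool's z in units of 10 degrees (1.0 is 10 degrees), then the finger opening in mm, from 0 to 87. A call has 1 to 5 rows; each row is the pose to reach, as a shift and turn from the pose commanded when the call began, along the tool's axes at that moment; what a row does not reach only later rows make up. A row lasts 1/8 s, in which the tool goes at most 62.5 mm and 10.7 degrees, less where a joint would pass 70% of its speed; a pose out of reach is approached as far as the arm can. A call with a gripper value outside its range is refused whole. The fingers move at their own pace and stop on an object; "squeeze" is the grip in N (left out, the last holds). Time passes only in rows, so rows that repeat a pose let the fingers close. It gives the time, the measured TCP pose, the force, the opening and the grip force at its end, in the units of the state.
- env.get_obs(): the state, without advancing time (a new reading comes with each control period).
- env.read_camera(name): name is "side" or "top" or "wrist"; returns (picture, depth): 420x560x3 uint8, red, green, blue; 420x560 float32, m along the optical axis (not along the pixel's ray), 0 where there is no reading.
- env.camera_model(name): a dict with "K" (3x3 intrinsics, pixels), "k1" (the pictures are not rectified: a ray, as slopes to the right and down, at radius r is drawn at 1 + k1 r^2 times it, then the intrinsics apply), "rvec" (rotation vector, rad) and "tvec" (3), from world to camera coordinates, as OpenCV has them; the wrist camera has in their place "tool_from_camera" (4x4, takes a point from camera to tool coordinates, whose origin is the TCP and whose axes are the flange's). Camera axes: x right, y down, z forward; pixel columns grow to the right and rows downward; lengths in m; the calibration is good to about 2 mm. A picture is of the moment at which its call begins: read the wrist's pose just before it. camera_model takes no time and is no camera call.
- env.sign_off(): hands the job in; it is judged then, once.
The state is a dict: "time_s": time; "qpos": joint angles; "joint_velocities": joint speeds; "effort": joint torques, N m; "tool_pos": TCP position; "tool_rot": TCP orientation; "force": force on the tool from outside, world axes, zero at the start; "wrist_torque": the same for the moment, N m; "grip_width": finger opening in m; "grasp_force": force on a finger pad.
Only numpy, scipy, OpenCV 4.12 (cv2) and the standard library are available. Lean on these libraries where they do the work, as an engineer would, in place of code of your own. Each camera call takes 0.05 s, during which the arm holds its last target. There are 200 camera calls.

## Working session

There is one attempt and no reset: what is moved stays moved. The work goes in short steps, Python scripts to look and compute and a tool call to move; the robot and the scene stay as the last step left them, time stands still between calls to the robot, and variables do not carry over. Pictures are saved under pics/ and viewed, at most 10 in all, crops included, and the job is handed in when it is done.

Besides the shell and the picture viewer there is one more tool, called after "Emit:" as name(argument=value, ...), one argument or row to a line, values as JSON. drive_tool: Moves the arm, as the interface text tells. Its arguments: {"type":"object","properties":{"moves":{"type":"array","items":{"type":"number"}},"squeeze":{"type":"number"}},"required":["moves"]}

```bash
mkdir -p pics
cat > h.py <<'E'
import numpy as np, cv2, os
from cell import env
from scipy.spatial.transform import Rotation as R
def look(n):
    s=env.get_obs(); im,d=env.read_camera(n); return s,im,d
def T_wc(n,s):
    m=env.camera_model(n)
    if n=='wrist':
        t=np.array(m['tool_from_camera']); W=np.eye(4)
        W[:3,:3]=R.from_euler('xyz',s['tool_rot'],degrees=True).as_matrix(); W[:3,3]=s['tool_pos']
        return W@t,m
    W=np.eye(4);W[:3,:3]=cv2.Rodrigues(np.array(m['rvec'],float))[0];W[:3,3]=np.ravel(m['tvec'])
    return np.linalg.inv(W),m
def rays(n,s,px):
    W,m=T_wc(n,s)
    u=cv2.undistortPoints(np.array(px,float).reshape(-1,1,2),np.array(m['K'],float),np.array([m['k1'],0,0,0,0.])).reshape(-1,2)
    return W[:3,3],np.c_[u,np.ones(len(u))]@W[:3,:3].T
def onplane(n,s,px,z):
    o,d=rays(n,s,px); return o+d*((z-o[2])/d[:,2])[:,None]
def atdepth(n,s,px,dep):
    o,d=rays(n,s,px); return o+d*np.array([dep[int(p[1]),int(p[0])] for p in px])[:,None]
E
python3 - <<'E'
from h import *
for n in('top','side'):
    s,im,d=look(n); cv2.imwrite(f'pics/{n}.png',im[...,::-1]); np.save(f'{n}_d.npy',d)
print(s); print(T_wc('top',s)[0]); print(T_wc('side',s)[0]); print(env.camera_model('wrist'))
E
```

```text
{'time_s': 0.05, 'qpos': array([-63.59227865,  18.43831748,  -4.01235813,  83.17404202,
         1.29499598,  78.54252351,  -3.26195884]), 'joint_velocities': array([ 0.0147838 , -0.0608145 , -0.09921509,  0.02485941,  0.13801954,
        0.07286004,  0.03482689]), 'effort': array([-6.46604676e-04, -4.92995596e+01, -4.06604055e-01, -3.13705730e+01,
       -6.42777560e-02,  3.97170754e-02,  7.88009470e-05]), 'tool_pos': array([0.28069105, 0.58565185, 0.22147705]), 'tool_rot': array([-1.79890348e+02,  6.83091898e-03,  1.54397045e+02]), 'force': array([0.21101896, 0.75957479, 0.64805558]), 'wrist_torque': array([0.00464916, 0.05342351, 0.02375579]), 'grasp_force': 0.0, 'grip_width': 0.08706198603720026}
[[ 0.02054207 -0.9857802   0.16677958  0.25564121]
 [-0.9997767  -0.02108122 -0.00146279  0.05089145]
 [ 0.00495791 -0.16671229 -0.98599312  1.3808692 ]
 [ 0.          0.          0.          1.        ]]
[[ 0.8368166  -0.32793116  0.43840521 -0.02087934]
 [-0.54738519 -0.48598597  0.68131277 -0.73442296]
 [-0.01036491 -0.81011036 -0.58618579  0.69939788]
 [ 0.          0.          0.          1.        ]]
{'K': array([[295.74343475,   0.        , 274.7535235 ],
       [  0.        , 295.74343475, 203.2540012 ],
       [  0.        ,   0.        ,   1.        ]]), 'k1': -0.06543707660685395, 'tool_from_camera': array([[-8.69867188e-04, -9.66877286e-01, -2.55240193e-01,
         6.87282185e-02],
       [ 9.99999127e-01, -1.09488892e-03,  7.39526142e-04,
        -4.41114686e-04],
       [-9.94490688e-04, -2.55239327e-01,  9.66877395e-01,
        -1.62285126e-01],
       [ 0.00000000e+00,  0.00000000e+00,  0.00000000e+00,
         1.00000000e+00]])}
```

View pics/top.png

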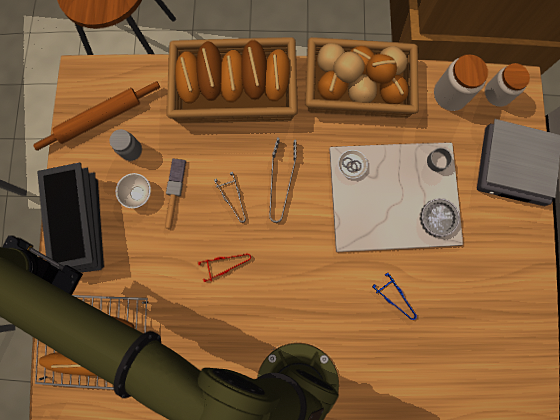

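View pics/side.png

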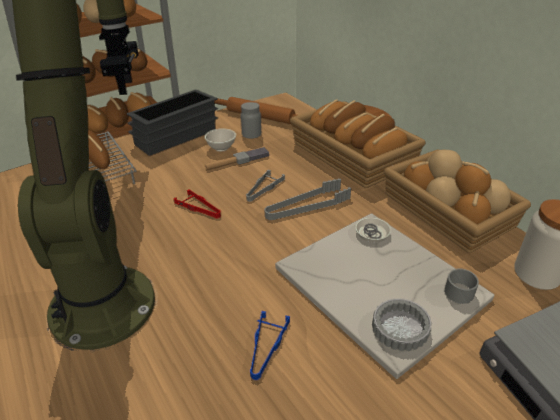

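Candidates for the crimper in the top view are the plain steel tweezers at (231,198), the larger bread tongs at (283,180), the red one at (225,265) and the blue one at (395,297). By the description it is the steel one at (231,198), so I'm checking that in a close crop.

Run:
```python
from h import *
im=cv2.imread('pics/top.png'); s=env.get_obs(); d=np.load('top_d.npy')
x0,y0=195,155
c=im[y0:y0+80,x0:x0+80]; cv2.imwrite('pics/crop1.png',cv2.resize(c,None,fx=7,fy=7,interpolation=cv2.INTER_CUBIC))
P=onplane('top',s,[(244,221),(229,178)],0.012);print(P)
# heights in the crop
h=[]
pts=[(u,v) for v in range(y0,y0+80) for u in range(x0,x0+70) if d[v,u]>0]
W=atdepth('top',s,pts,d); k=(W[:,2]>0.007)&(W[:,2]<.03)
print(k.sum(),np.median(W[~k][:,2]),W[k].mean(0),W[k].min(0),W[k].max(0))
# slab centre
print(onplane('top',s,[(331,147),(452,143),(463,244),(338,252)],0.018), onplane('top',s,[(331,147),(452,143),(463,244),(338,252)],0.018).mean(0))
```

```text
[[0.44049378 0.1547716  0.012     ]
 [0.56209824 0.20135366 0.012     ]]
144 -0.0013004779273491085 [0.51447266 0.19285804 0.01355829] [0.43756219 0.11874081 0.00709246] [0.62509155 0.28580842 0.02086407]
[[ 0.65756417 -0.08621882  0.018     ]
 [ 0.68001701 -0.43973419  0.018     ]
 [ 0.38679781 -0.46003521  0.018     ]
 [ 0.35912796 -0.10668175  0.018     ]] [ 0.52087674 -0.27316749  0.018     ]
```

View pics/crop1.png

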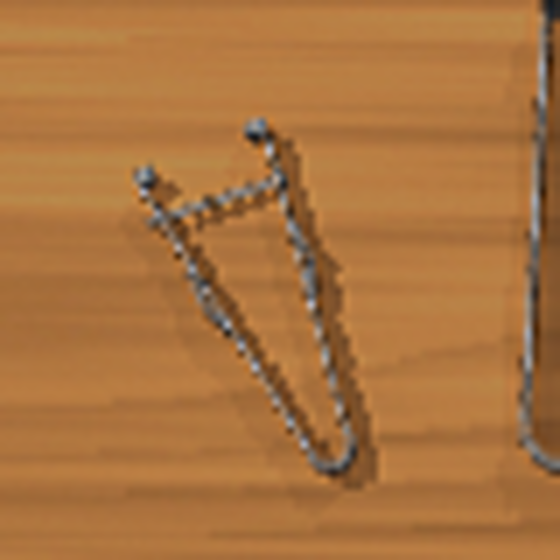

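It shows the steel tweezers with a pin across the arms from about (216,186) to (235,181), the U bend at (242.6,222) and thumb plates near (225.4,199.6) and (239,194.3). This is the crimper.

Run:
```python
from h import *
s=env.get_obs()
P=onplane('top',s,[(242.6,221.8),(215.7,180.4),(231.7,173.6),(225.4,199.6),(239,194.3)],0.014)
print(P.round(4)); j=P[1:3].mean(0); g=P[3:].mean(0); a=j-P[0]; L=np.linalg.norm(a)
yaw=np.degrees(np.arctan2(a[1],a[0])); print(L,yaw,g,P[0]+a*.53, np.linalg.norm(P[1]-P[2]),np.linalg.norm(P[3]-P[4]))
Rt=R.from_euler('xyz',s['tool_rot'],degrees=True).as_matrix(); print(Rt)
dv=np.r_[(P[0]+a*.53)[:2],0.15]-s['tool_pos']; print('tool shift units',Rt.T@dv/0.04)
# tall things near path
d=np.load('top_d.npy')
```

```text
[[0.4379 0.1584 0.014 ]
 [0.554  0.2385 0.014 ]
 [0.5745 0.194  0.014 ]
 [0.4995 0.2088 0.014 ]
 [0.5154 0.1712 0.014 ]]
0.13895223652485425 24.58274401786607 [0.50747054 0.18998807 0.014     ] [0.50486635 0.18907655 0.014     ] 0.04902343795789438 0.040846453673829754
[[-9.01875677e-01  4.31995178e-01 -6.55482449e-04]
 [ 4.31995662e-01  9.01874240e-01 -1.61361623e-03]
 [-1.05911695e-04 -1.73844681e-03 -9.99998483e-01]]
tool shift units [-9.33893291 -6.51887742  1.80127295]
```

Emit:
drive_tool(
  moves=[-1.3,-0.9,0,1,70,-2.6,-1.8,0.1,2,70,-3.9,-2.7,0.2,3,70,-5.2,-3.6,0.3,4,70,-6.5,-4.5,0.4,5,70],
  squeeze=12,
)

```text
time_s: 0.72
tool_pos: [0.4361, 0.3131, 0.2065]
tool_rot: [-180.0, -0.0, 104.1]
force: [1.2, 0.7, 1.2]
grip_width: 0.0701
grasp_force: 0.0
```

```bash
cat > go.py <<'E'
import sys
from h import *
def delta(x,y,z,yaw):
    s=env.get_obs(); Rt=R.from_euler('xyz',s['tool_rot'],degrees=True).as_matrix()
    print('t',s['time_s'],'shift',(Rt.T@(np.array([x,y,z])-s['tool_pos'])/.04).round(3),'turn',round(((s['tool_rot'][2]-yaw+180)%360-180)/10,3),'pos',s['tool_pos'].round(4),s['tool_rot'].round(2),'w',s['grip_width'],s['grasp_force'])
if __name__=='__main__': delta(*map(float,sys.argv[1:]))
E
python3 go.py 0.505 0.189 0.2 24.6
```

```text
t 0.725 shift [-3.43   0.917  0.161] turn 7.947 pos [0.4361 0.3131 0.2065] [-179.99   -0.    104.07] w 0.07013288245612498 0.0
```

Emit:
drive_tool(
  moves=[-1,0.3,0.1,1,70,-2,0.6,0.1,2,70,-2.9,0.8,0.1,3,70,-3.43,0.92,0.1,4,70,-3.43,0.92,0.1,5,70],
)

```text
time_s: 1.35
tool_pos: [0.506, 0.1887, 0.2025]
tool_rot: [180.0, 0.1, 53.8]
force: [-0.5, -0.1, 0.2]
grip_width: 0.0698
grasp_force: 0.0
```

Emit:
drive_tool(
  moves=[0,0,0,1,70,0,0,0,2,70,0,0,0,2.9,70,0,0,0,2.9,70],
)

```text
time_s: 1.85
tool_pos: [0.505, 0.1913, 0.2025]
tool_rot: [180.0, 0.0, 25.5]
force: [-0.7, 0.6, 0.1]
grip_width: 0.0697
grasp_force: 0.0
```

```bash
python3 - <<'E'
from h import *
s,im,d=look('wrist'); cv2.imwrite('pics/w1.png',im[...,::-1]); np.save('w1_d.npy',d); np.save('w1_s.npy',s,allow_pickle=True)
E
python3 go.py 0.505 0.189 0.2 24.6
```

```text
t 1.9 shift [-0.027  0.054  0.063] turn 0.098 pos [0.505  0.1914 0.2025] [1.800e+02 3.000e-02 2.558e+01] w 0.07023808668006296 0.0
```

View pics/w1.png

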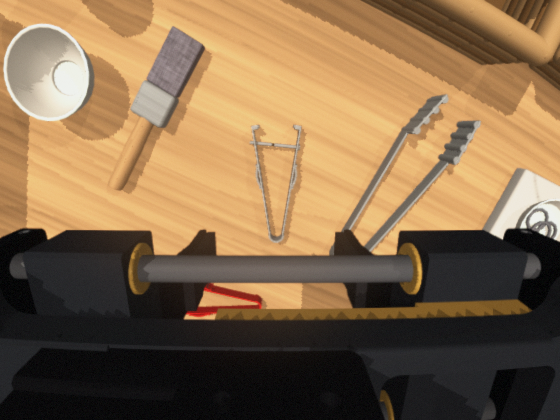

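The wrist view shows the crimper square to the camera: U bend at (277,241), jaws (255,127)/(298,127), pin along row 145 with a dark groove near (272,145), and plates near (259,174)/(294,175).

```bash
python3 - <<'E'
from h import *
s=np.load('w1_s.npy',allow_pickle=True).item(); im=cv2.imread('pics/w1.png')
P=onplane('wrist',s,[(277,240),(255,127),(298,127),(259,174),(294,175),(251,144),(300,146)],0.014)
print(P.round(4)); a=P[1:3].mean(0)-P[0]; yaw=np.degrees(np.arctan2(a[1],a[0]))
u=a/np.linalg.norm(a)
print(np.linalg.norm(a),yaw,'plates',P[3:5].mean(0),'pin-35',P[5:7].mean(0)-.035*u, 'bend',P[0]+u*.0765)
E
python3 go.py 0.505 0.189 0.03 25
```

```text
[[0.4425 0.1577 0.014 ]
 [0.5571 0.2406 0.014 ]
 [0.5785 0.1959 0.014 ]
 [0.5094 0.2135 0.014 ]
 [0.5263 0.1752 0.014 ]
 [0.5375 0.2368 0.014 ]
 [0.5601 0.1841 0.014 ]]
0.1391923404235029 25.793116762001016 plates [0.51783865 0.19437662 0.014     ] pin-35 [0.51727574 0.19520998 0.014     ] bend [0.51135667 0.19096794 0.014     ]
t 1.9 shift [-0.025  0.054  4.313] turn 0.058 pos [0.505  0.1914 0.2025] [1.800e+02 3.000e-02 2.558e+01] w 0.07023808668006296 0.0
```

Emit:
drive_tool(
  moves=[0.25,0.05,1,0,70,0.25,0.05,2.0,0,70,0.25,0.05,3,0,70,0.25,0.05,3,0,70],
)

```text
time_s: 2.4
tool_pos: [0.5124, 0.1928, 0.0798]
tool_rot: [180.0, 0.4, 25.5]
force: [1.0, -0.3, 0.5]
grip_width: 0.0698
grasp_force: 0.0
```

```bash
python3 - <<'E'
from h import *
s,im,d=look('wrist'); cv2.imwrite('pics/w2.png',im[...,::-1]); np.save('w2_s.npy',s,allow_pickle=True)
E
python3 go.py 0.514 0.193 0.03 25.6
```

```text
t 2.45 shift [-0.01   0.009  1.304] turn -0.011 pos [0.5143 0.1935 0.0822] [1.7998e+02 1.5000e-01 2.5490e+01] w 0.07016532451128492 0.0
```

View pics/w2.png

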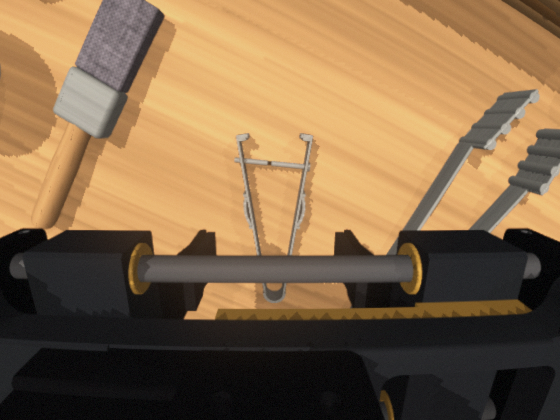

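The crimper is centred below the gripper: pin ends (237,160)/(308,165) with the groove at (270,162), jaws (242,137)/(306,137), and plates near (247,207)/(302,207).

Run:
```python
from h import *
s=np.load('w2_s.npy',allow_pickle=True).item()
J=onplane('wrist',s,[(242,137),(306,137)],0.016);P=onplane('wrist',s,[(247,207),(302,207)],0.016);B=onplane('wrist',s,[(274,288)],0.016)[0]
N=onplane('wrist',s,[(243,161),(306,165)],0.009)
a=J.mean(0)-B; u=a/np.linalg.norm(a); print(np.linalg.norm(a),np.degrees(np.arctan2(a[1],a[0])))
print('plates',P.mean(0),'pin',N.mean(0)-.035*u,'jaw',J.mean(0)-.06*u,'bend',B+.08*u)
```

```text
0.1269772094424415 25.431393266931206
plates [0.51867381 0.19518317 0.016     ] pin [0.51778773 0.19474055 0.009     ] jaw [0.51345278 0.19314272 0.016     ] bend [0.52521367 0.1987351  0.016     ]
```

Emit:
drive_tool(
  moves=[0.1,0,0.6,0,70,0.1,0,1.2,0,70,0.1,0,1.7,0,70,0.1,0,1.88,0,70,0.1,0,1.88,0,70],
)

```text
time_s: 3.08
tool_pos: [0.5197, 0.1961, 0.0088]
tool_rot: [-180.0, -0.1, 25.4]
force: [1.1, -1.5, 0.4]
grip_width: 0.07
grasp_force: 0.0
```

```bash
python3 go.py 0.518 0.195 0.004 25.4
```

```text
t 3.075 shift [-0.049  0.007  0.121] turn 0.003 pos [0.5197 0.1961 0.0088] [-1.7999e+02 -1.0000e-01  2.5430e+01] w 0.06999935691529087 0.0
```

Emit:
drive_tool(
  moves=[-0.04,0,0.1,0,60,-0.04,0,0.1,0,52,-0.04,0,0.1,0,46,-0.04,0,0.1,0,44,-0.04,0,0.1,0,44],
)

```text
time_s: 3.7
tool_pos: [0.5176, 0.1953, 0.004]
tool_rot: [-180.0, -0.0, 25.4]
force: [0.0, 0.9, 2.2]
grip_width: 0.045
grasp_force: 5.2
```

Emit:
drive_tool(
  moves=[0,0,0,0,42,0,0,0,0,40,0,0,0,0,38,0,0,0,0,38],
)

```text
time_s: 4.2
tool_pos: [0.5177, 0.1952, 0.004]
tool_rot: [-180.0, -0.1, 25.4]
force: [0.1, -0.5, 4.5]
grip_width: 0.0388
grasp_force: 8.0
```

```bash
python3 go.py 0.518 0.195 0.004 25.4
python3 - <<'E'
from h import *
s,im,d=look('wrist'); cv2.imwrite('pics/w3.png',im[...,::-1])
E
```

```text
t 4.2 shift [ 0.004  0.007 -0.   ] turn 0.0 pos [0.5177 0.1952 0.004 ] [-1.7999e+02 -5.0000e-02  2.5400e+01] w 0.03877562332996595 7.958685522316955
```

View pics/w3.png

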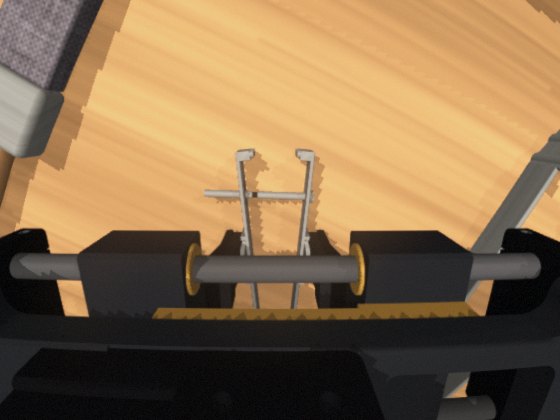

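The grip is centred on the plates, with jaws at (245,155)/(305,155). The groove is at (255,194), still about 10 px inside the left arm at (245,194). Lifting.

Emit:
drive_tool(
  moves=[0,0,-0.2,0,36,0,0,-0.7,0,36,0,0,-1.5,0,36,0,0,-2.5,0,36,0,0,-3.5,0,36],
)

```text
time_s: 4.88
tool_pos: [0.5164, 0.1942, 0.1443]
tool_rot: [180.0, 0.1, 25.4]
force: [0.7, -0.8, 0.5]
grip_width: 0.0359
grasp_force: 7.1
```

```bash
python3 go.py 0.521 -0.273 0.125 25.4
python3 - <<'E'
from h import *
s,im,d=look('wrist'); cv2.imwrite('pics/w4.png',im[120:300,160:360,::-1].repeat(3,0).repeat(3,1))
E
```

```text
t 4.875 shift [-4.901 10.601  0.496] turn -0.003 pos [0.5164 0.1942 0.1443] [1.7998e+02 1.2000e-01 2.5370e+01] w 0.03591848330271751 7.100537229489419
```

View pics/w4.png

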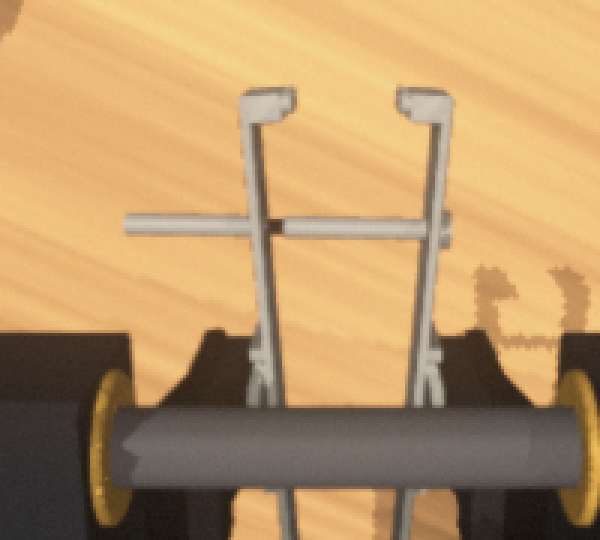

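The crimper is held level in the air. The groove at crop (275,226) is just inside the +y arm, so a little more squeeze is needed. Carrying it to the slab.

Emit:
drive_tool(
  moves=[-0.2,0.4,0,0,36,-0.6,1.2,0,0,36,-1.0,2.2,0,0,36,-1.5,3.2,0,0,36,-2.0,4.2,0,0,36],
)

```text
time_s: 5.55
tool_pos: [0.5149, 0.0058, 0.1417]
tool_rot: [-180.0, 0.2, 25.3]
force: [1.7, 0.5, 0.5]
grip_width: 0.0363
grasp_force: 7.1
```

Emit:
drive_tool(
  moves=[-0.5,1,0,0,36,-1.0,2.0,0,0,36,-1.5,3.0,0,0,36,-2.0,4.0,0,0,36,-2.3,4.9,0,0,36],
)

```text
time_s: 6.18
tool_pos: [0.515, -0.2105, 0.1418]
tool_rot: [-179.9, 0.2, 25.2]
force: [0.3, 0.6, -0.5]
grip_width: 0.0362
grasp_force: 7.1
```

```bash
python3 go.py 0.521 -0.273 0.125 25.4
```

```text
t 6.175 shift [-0.529  1.479  0.418] turn -0.016 pos [ 0.515  -0.2105  0.1418] [-179.88    0.2    25.24] w 0.03616449621072454 7.101638217136497
```

Emit:
drive_tool(
  moves=[-0.25,0.6,0.1,0,36,-0.4,1.1,0.3,0,35.5,-0.5,1.4,0.4,0,35,-0.5,1.4,0.4,0,34.5,-0.5,1.4,0.4,0,34],
)

```text
time_s: 6.8
tool_pos: [0.5238, -0.2659, 0.1273]
tool_rot: [-179.9, 0.0, 25.4]
force: [0.7, 0.1, -0.3]
grip_width: 0.0343
grasp_force: 7.7
```

Emit:
drive_tool(
  moves=[0,0,0,0,34,0,0,0,0,34,0,0,0,0,34,0,0,0,0,34],
)

```text
time_s: 7.3
tool_pos: [0.5241, -0.2666, 0.1277]
tool_rot: [180.0, -0.0, 25.4]
force: [-0.4, 1.3, -0.3]
grip_width: 0.0342
grasp_force: 7.8
```

```bash
python3 go.py 0.521 -0.273 0.125 25.4
python3 - <<'E'
from h import *
s,im,d=look('wrist'); cv2.imwrite('pics/w5.png',cv2.resize(im[120:270,180:340,::-1],None,fx=5,fy=5,interpolation=cv2.INTER_CUBIC)[:600]); np.save('w5_d.npy',d)
s,im,d=look('side'); cv2.imwrite('pics/s5.png',cv2.resize(im[140:390,240:540,::-1],None,fx=2,fy=2))
print([round(env.get_obs()['grip_width'],5)])
E
```

```text
t 7.3 shift [-0.139  0.11   0.068] turn 0.002 pos [ 0.5241 -0.2666  0.1277] [ 1.800e+02 -2.000e-02  2.542e+01] w 0.034239196807497055 7.759881513065068
[0.03419]
```

View pics/w5.png

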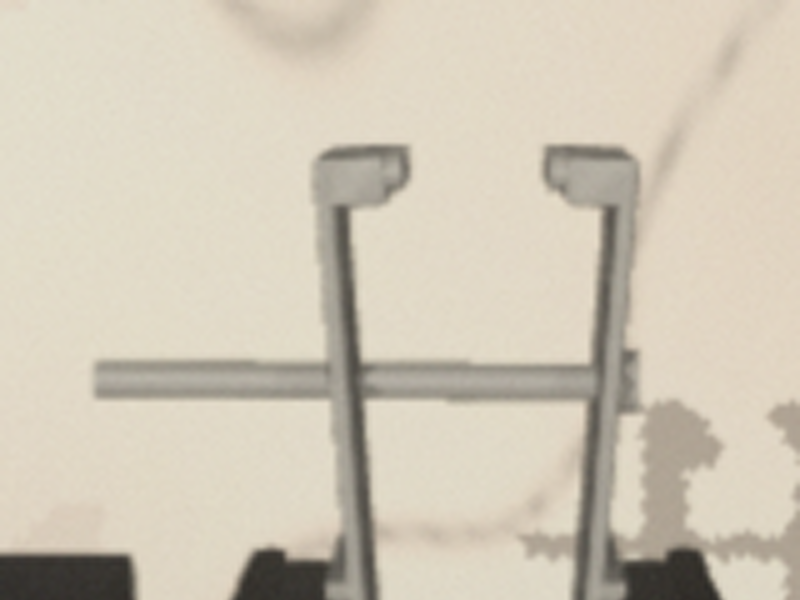

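View pics/s5.png

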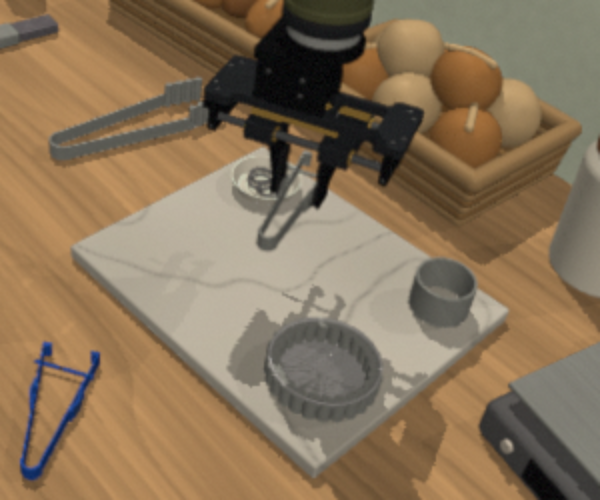

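Run:
```python
from h import *
s=env.get_obs(); d=np.load('w5_d.npy'); z=s['tool_pos'][2]
f=lambda x,y:(180+(x+.5)/5-.5,120+(y+.5)/5-.5)
print('jaw top z', (atdepth('wrist',s,[f(345,180),f(620,180)],d)[:,2]-z).round(4), 'pin z',(atdepth('wrist',s,[f(150,380),f(250,380)],d)[:,2]-z).round(4))
for h in(.004,.008,.012):
    P=onplane('wrist',s,[f(408,170),f(545,170)],z+h); print('gap',h,np.linalg.norm(P[0]-P[1]).round(4))
    Q=onplane('wrist',s,[f(316,180),f(637,180)],z+h); print('outer',np.linalg.norm(Q[0]-Q[1]).round(4))
for h in (.002,.004,.006):
    P=onplane('wrist',s,[f(95,380),f(637,380)],z+h); print('pinlen',np.linalg.norm(P[0]-P[1]).round(4))
A=onplane('wrist',s,[f(329,380)],z+.012)[0]; E=onplane('wrist',s,[f(95,380)],z+.006)[0]; print('proud',np.linalg.norm((A-E)[:2]))
```

```text
jaw top z [0.0123 0.0117] pin z [0.0066 0.0066]
gap 0.004 0.0146
outer 0.0342
gap 0.008 0.0142
outer 0.0333
gap 0.012 0.0138
outer 0.0324
pinlen 0.0605
pinlen 0.0598
pinlen 0.059
proud 0.02622861469838004
```

Jaw gap reads about 14.2–14.7 mm and the groove is hidden under the +y arm. The side view shows the crimper held level above the slab with the bystanders in place. Only a small trim is left.

Emit:
drive_tool(
  moves=[0,0,0,0,33.7,0,0,0,0,33.6,0,0,0,0,33.6,0,0,0,0,33.6,0,0,0,0,33.6],
)

```text
time_s: 8.02
tool_pos: [0.5241, -0.2668, 0.1276]
tool_rot: [180.0, -0.0, 25.4]
force: [-0.1, -0.1, -0.6]
grip_width: 0.0337
grasp_force: 7.9
```

Emit:
drive_tool(
  moves=[0,0,0,0,33.6,0,0,0,0,33.6,0,0,0,0,33.6,0,0,0,0,33.6,0,0,0,0,33.6],
)

```text
time_s: 8.65
tool_pos: [0.5241, -0.2668, 0.1276]
tool_rot: [-180.0, -0.0, 25.4]
force: [-0.7, 0.6, -1.3]
grip_width: 0.0339
grasp_force: 7.9
```

Run:
```python
from h import *
for i in range(4):
    s,im,d=look('wrist'); print(s['grip_width'],s['grasp_force'],s['tool_pos'])
g=im[120:270,180:340].mean(2); r=g[32:36].mean(0); print('jaw row',r[40:115].round().astype(int)); print('pin row',g[74:78,10:80].mean(0).round().astype(int))
```

```text
0.033887867410556334 7.893891187680495 [ 0.52406967 -0.26676412  0.12762864]
0.03422597719297199 7.893840354613033 [ 0.52405847 -0.26677898  0.12762625]
0.03420186259591045 7.893883842983591 [ 0.52405972 -0.26676268  0.12764406]
0.033973018567175196 7.893892528017403 [ 0.52404255 -0.26678539  0.12762067]
jaw row [215 216 215 215 215 215 215 214 214 215 214 214 215 215 215 215 214 214
 214 215 215 215 211 185 164 162 165 167 167 168 169 173 173 171 171 169
 166 159 162 165 152 123 167 204 213 214 214 214 214 214 213 215 213 214
 213 214 214 213 214 213 213 213 213 213 214 213 211 195 143 142 159 165
 160 161 166]
pin row [213 213 214 214 214 214 212 203 182 168 166 165 165 165 166 165 165 165
 165 165 165 165 165 165 165 164 164 164 166 165 164 164 165 165 165 164
 164 164 164 165 165 164 164 165 164 165 165 163 161 160 158 157 158 157
 153 124 111 148 159 142 106 108 119 124 124 125 134 154 163 163]
```

```bash
python3 -c "
from cell import env; print(env.sign_off())"
```

```text
the job is handed in; nothing more can be done
None
```

I've handed the job in with the crimper held level about 10 cm above the middle of the slab and steady. The plates measure about 34.0 mm across and the spring pushes back with 7.9 N, so the jaws should be about 14 mm apart. Camera estimates at the end ranged from about 13 to 15.5 mm, and the arm hid the groove, so I couldn't see it line up. The bystanders in the side view had not moved; the sign-off gave no verdict.

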